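# Sound the bore of a dry-bath block and close it with the plug that fits

### The arm

A 6-joint arm with a two-finger parallel gripper is mounted at the origin on a cart in front of the work surface, level with it; the furniture and walls round the work are solid. World frame = base frame: x ahead of the robot, y to its left, z up, the work surface at z = 0. Lengths are in m, angles in rad, forces in N, time in s.
With the tool pointing down it reaches from about 0.375 to 0.925 m from the base axis. Payload 5.7 kg.
Tool frame: the origin (TCP) lies midway between the tips of the shut fingers; the grasp point (between the pads) lies 19 mm behind it (ctrl.hold_point_z is the distance from the TCP to the grasp point, in m); z points along the fingers, y is the direction in which the jaws open and shut (so a half turn about z gives the same grasp; the last joint's range is limited). The gripper opens to 88 mm and grips with 3 to 60 N. Pads are 20 mm wide; open, the fingers measure 115 mm over their backs; the gripper's body (75 mm by 178 mm) begins 61 mm behind the grasp point.
Start: joints at [-1.344, 0.359, 1.51, -0, 1.272, -0.115], TCP at [0.201, -0.565, 0.223] pointing down, gripper open.
Joint ranges: [-2.97, 2.97], [-1.01, 2.36], [0.21, 2.38], [-0.96, 4.11], [0.2, 2.71], [-2.98, 2.98]. Speed limits (rad/s): [2.39, 2.39, 3.14, 3.14, 3.14, 3.14].

### API

Orientations are given as a unit quaternion [w, x, y, z].
In Python, from plant import ctrl, camera, camera_params gives the robot as it stands. The module is installed in compiled form; this text tells all that it offers.
- The arm moves only by the tool carry_out, never from a script. Its argument "motion" is text: rows parted by semicolons, each of 7 numbers parted by spaces: the shift along the tool's x, y, z in cm, then the turn, a rotation vector about the tool's x, y, z in degrees, then the opening, from -1 (shut) to 1 (fully open). In form: dx dy dz rx ry rz jaw; .... A call has 1 to 8 rows; each row is the pose to reach, as a shift and turn from the pose commanded when the call began, along the tool's axes at that moment; what a row does not reach only later rows make up. A row lasts 1/10 s, in which the tool goes at most 50 mm and 8.59 degrees, less where a joint would pass 70% of its speed; a pose out of reach is approached as far as the arm can. A call with a gripper value outside its range is refused whole. The fingers move at their own pace and stop on an object; "force" is the grip in N (left out, the last holds). Time passes only in rows, so rows that repeat a pose let the fingers close. It gives the time, the measured TCP pose, the force and the opening at its end, in the units of the state.
- ctrl.state(): the state, without advancing time (a new reading comes with each control period).
- camera(name): name is "side" or "top"; returns (picture, depth): 400x640x3 uint8, red, green, blue; 400x640 float32, m along the optical axis (not along the pixel's ray), 0 where there is no reading.
- camera_params(name): a dict with "K" (3x3 intrinsics, pixels), "R" (3x3) and "t" (3): a world point X has camera coordinates R X + t. Camera axes: x right, y down, z forward; pixel columns grow to the right and rows downward; lengths in m; the calibration is good to about 2 mm. A picture is of the moment at which its call begins. camera_params takes no time and is no camera call.
- ctrl.finish_job(): hands the job in, once; it reports no verdict.
The state is a dict: "time_s": time; "joint_positions": joint angles; "qd": joint speeds; "effort": joint torques, N m; "tool_pos": TCP position; "ee_rot": TCP orientation; "ft_force": force on the tool from outside, world axes, zero at the start; "torque": the same for the moment, N m; "gripper_width": finger opening in m.
Only numpy, scipy, OpenCV 4.12 (cv2) and the standard library are available. Lean on these libraries where they do the work, as an engineer would, in place of code of your own. Each camera call takes 0.05 s, during which the arm holds its last target. There are 200 camera calls.

### The job

The bore of the aluminium dry-bath block is either shallow or deep. Sound it first with the depth rod, letting the rod rest a moment at its lowest, and stand the rod upright back on the bench beside the block; then close the bore with the one plug whose thick part is as long as the bore is deep, so that the plug's shoulder is level with the top of the block. Leave the other plug standing where it is.

Things in the scene. Friction and masses are not known exactly. Their poses are not given: they have to be found in the camera images.
- bore (a point): Centre of the bore's mouth, level with the top of the block. Block: plain aluminium, 80 x 100 x 72 mm high, fixed to the bench (bench top z = 0), turned up to 20 degrees; its one round vertical blind hole is 32 mm wide and either 35 or 60 mm deep (flat bottom). The mouth lies 22 mm off the block's middle along +y (the block's 100 mm direction); z up.
- rod_mid (a point): Depth rod, bright steel, stands loose and upright on the bench; origin at its centre, 59 mm above its flat foot. 118 mm tall, 0.16 kg: foot 22 mm wide and 26 mm high, above it a slim stem 14 mm wide up to the top (grip there, 80 to 100 mm above the foot, so that the fingers stay above the block). Two thin dark rings round the stem, 35 and 60 mm above the underside of the foot. z runs up the stem.
- short_plug_mid (a point): Short plug, aluminium, stands loose and upright on the bench; origin at its centre, 42.5 mm above its flat foot. 85 mm tall, about 0.06 kg: thick part 22 mm wide and 35 mm high, ending in a square shoulder, above it a stem 14 mm wide and 50 mm high to grip. z runs up the stem.
- long_plug_mid (a point): Long plug, like the short one but 110 mm tall, about 0.09 kg: thick part 22 mm wide and 60 mm high, shoulder, then a stem 14 mm wide and 50 mm high to grip; origin at its centre, 55 mm above its flat foot. z runs up the stem. The two plugs may stand in either order.
Mind the look-alikes: they are no part of the job. What is shaped like the part that bears short_plug_mid but blue is not meant.

How it is judged:
By the outcome, as a careful person would: the job done as asked, in the order asked, and still so for the second after the job is handed in, with the robot touching nothing.
It also fails if it takes over 64 s, if anything falls off the work surface, if the arm or the gripper's body presses on something with over 40 N, if the wrist force passes 120 N, or if a joint passes its speed limit or range.

## Working session

There is one attempt and no reset: what is moved stays moved. The work goes in short steps, Python scripts to look and compute and a tool call to move; the robot and the scene stay as the last step left them, time stands still between calls to the robot, and variables do not carry over. Pictures are saved under pics/ and viewed, about 8 in all and at most 12, crops included, and the job is handed in when it is done.

Besides the shell and the picture viewer there is one more tool, called after "Request:" in YAML: its name, and indented under it one key for each argument. carry_out: Moves the arm, as the interface text tells. Its arguments: {"type":"object","properties":{"motion":{"type":"string"},"force":{"type":"number"}},"required":["motion"]}

```bash
mkdir -p pics
python3 - <<'E'
from plant import ctrl,camera,camera_params
import cv2,numpy as np
for n in("side","top"):
    p,d=camera(n);np.savez(n,p=p,d=d,**camera_params(n));cv2.imwrite(f"pics/{n}0.png",p[:,:,::-1])
    c=camera_params(n);print(n,c["K"].tolist(),(-c["R"].T@c["t"]).round(3),c["R"].round(3).tolist())
print(ctrl.state(),ctrl.hold_point_z)
E
```

```text
side [[473.88667733492895, 0.0, 317.42938233901737], [0.0, 473.88667733492895, 209.9147621524857], [0.0, 0.0, 1.0]] [0.043 0.983 0.574] [[-0.829, -0.559, -0.024], [-0.268, 0.435, -0.859], [0.491, -0.706, -0.511]]
top [[389.9948374275668, 0.0, 318.9931182152476], [0.0, 389.9948374275668, 205.5515704684187], [0.0, 0.0, 1.0]] [0.449 0.261 0.909] [[-0.009, -1.0, -0.014], [-0.995, 0.01, -0.099], [0.099, 0.013, -0.995]]
{'time_s': 0.1, 'joint_positions': array([-1.34410655e+00,  3.59398531e-01,  1.51130042e+00, -8.44630124e-06,
        1.27250105e+00, -1.15121092e-01]), 'qd': array([-3.65948322e-05, -8.39084146e-04, -1.72069816e-03,  6.78696707e-04,
       -1.60369318e-04, -1.79365424e-03]), 'effort': array([ 2.62991161e-04, -5.16353774e+01, -2.71407223e+01,  6.76370342e-02,
        2.76425178e-02, -3.57083366e-05]), 'tool_pos': array([ 0.20095619, -0.56469912,  0.22192321]), 'ee_rot': array([-8.02198546e-04,  9.85430650e-01,  1.70075832e-01, -4.88385345e-05]), 'ft_force': array([-0.76886872,  0.20007048, -0.77595725]), 'torque': array([-0.01824434,  0.00508075,  0.0156563 ]), 'gripper_width': 0.0877761013689856} 0.0187
```

View pics/top0.png

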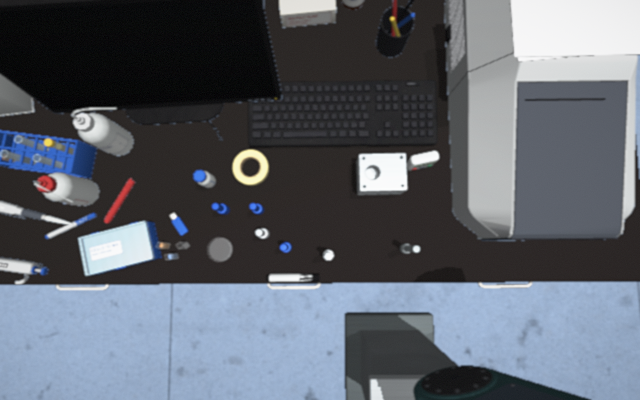

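View pics/side0.png

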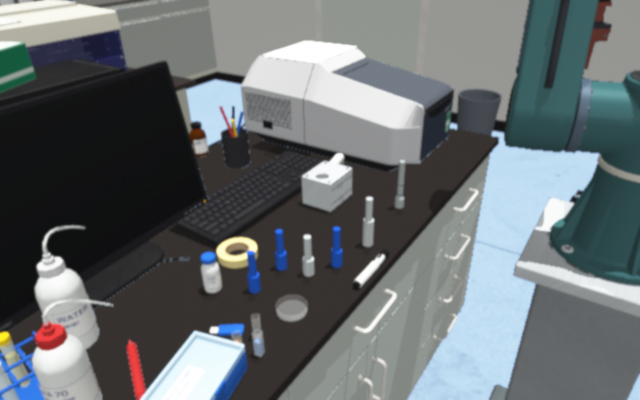

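The top view shows the block at (383,173) with its bore at (373,172), the slim rod at (412,249), and silver plugs at (328,255) and (262,233). Three blue look-alikes stand at (220,208), (256,208) and (286,247). In the side view the rod is at (400,185), the taller silver plug at (368,222), the shorter silver plug at (308,256), and the blue ones at (281,250), (253,272) and (337,247). The silver ones fit the description. I'll confirm that in a crop and measure them.

```bash
cat > h.py <<'E'
import numpy as np,cv2
def cloud(p,d,K,R,t):
    v,u=np.mgrid[:400,:640]
    X=np.stack([(u-K[0,2])/K[0,0]*d,(v-K[1,2])/K[1,1]*d,d],-1)
    W=(X-t)@R; W[d==0]=np.nan
    return W
def proj(X,K,R,t):
    c=R@np.asarray(X)+t; q=K@c; return q[:2]/q[2]
E
python3 - <<'E'
from h import *
from scipy.optimize import least_squares
D={n:dict(np.load(n+".npz")) for n in("side","top")}
C={n:cloud(**D[n]) for n in D}
for n,w in dict(rod=(412,249),long=(328,255),short=(262,233)).items():
    W=C["top"]; u,v=w
    s=W[v-14:v+15,u-14:u+15].reshape(-1,3); s=s[s[:,2]>0.02]
    c0=np.median(s[:,:2],0)
    print(n,"top pts",len(s),c0.round(4),"zmax",s[:,2].max().round(4), "hi-mean",s[s[:,2]>s[:,2].max()-.008].mean(0).round(4))
    S=C["side"].reshape(-1,3); S=S[(np.hypot(*(S[:,:2]-c0).T)<.03)&(S[:,2]>.008)]
    zm=np.nanmax(S[:,2]); print("  side n",len(S),"zmax",zm.round(4))
    col=D["side"]["p"]
    for a,b,r in((.008,.024,.011),(zm-.045,zm-.004,.007)):
        q=S[(S[:,2]>a)&(S[:,2]<b)]
        f=least_squares(lambda c:np.hypot(*(q[:,:2]-c).T)-r,q[:,:2].mean(0)-np.array([-.1,.16])*.03,loss="soft_l1",f_scale=.001)
        print("   z",round(a,3),round(b,3),len(q),f.x.round(4),np.abs(f.fun).mean().round(4))
# block
W=C["top"]; B=W[145:200,350:412].reshape(-1,3); P=B[(B[:,2]>.066)&(B[:,2]<.08)]
r=cv2.minAreaRect((P[:,:2]*1000).astype(np.float32));print("block",r,np.median(P[:,2]))
S=C["side"].reshape(-1,3);P2=S[(S[:,2]>.066)&(S[:,2]<.08)&(np.hypot(*(S[:,:2]-np.array(r[0])/1000).T)<.07)]
r2=cv2.minAreaRect((P2[:,:2]*1000).astype(np.float32));print("block side",r2,np.median(P2[:,2]))
h=W[165:181,362:384]; print((h[:,:,2]*1000).round(0).astype(int))
a=cv2.resize(D["side"]["p"][130:290,220:420],None,fx=4,fy=4)[...,::-1][:600]
b=cv2.resize(D["top"]["p"][140:270,200:450],None,fx=3,fy=3)[...,::-1]
cv2.imwrite("pics/c1.png",cv2.resize(D["side"]["p"][140:290,230:430],None,fx=4,fy=4,interpolation=2)[...,::-1]);cv2.imwrite("pics/c2.png",b)
E
```

```text
rod top pts 124 [0.4392 0.0831] zmax 0.1211 hi-mean [0.439  0.0792 0.118 ]
  side n 302 zmax 0.1205
   z 0.008 0.024 55 [0.4397 0.0741] 0.0011
   z 0.076 0.117 99 [0.4395 0.0745] 0.0011
long top pts 84 [0.4273 0.2557] zmax 0.1145 hi-mean [0.4268 0.2547 0.1105]
  side n 415 zmax 0.113
   z 0.008 0.024 65 [0.4271 0.2511] 0.001
   z 0.068 0.109 123 [0.4271 0.2511] 0.0009
short top pts 93 [0.4753 0.3969] zmax 0.0894 hi-mean [0.4756 0.4009 0.0861]
  side n 340 zmax 0.0886
   z 0.008 0.024 71 [0.4762 0.3977] 0.0008
   z 0.044 0.085 131 [0.4759 0.3978] 0.0007
block ((604.8570556640625, 134.38706970214844), (80.52021789550781, 100.2223129272461), 0.4275211989879608) 0.07226158723769244
block side ((605.111083984375, 132.0355987548828), (83.758544921875, 107.43083953857422), 1.5565693378448486) 0.07351439150012895
[[73 73 72 75 73 75 71 72 70 70 67 67 71 71 72 74 73 73 71 72 71 74]
 [72 71 71 70 70 70 63 62 59 57 58 61 63 65 71 70 72 72 73 71 71 73]
 [70 73 71 73 70 62 51 48 46 44 47 50 53 57 64 70 70 74 70 71 71 74]
 [72 75 70 71 58 42 34 35 38 39 37 39 41 48 56 62 70 74 73 70 74 73]
 [73 73 72 73 34 37 36 36 36 38 37 38 37 41 49 57 66 68 74 73 69 70]
 [71 72 76 40 39 39 36 39 35 38 36 35 37 37 42 55 62 70 70 74 73 73]
 [75 74 72 35 41 38 38 36 36 36 38 37 38 39 37 47 58 68 72 71 72 70]
 [72 70 73 38 37 39 34 37 39 37 37 38 38 36 36 41 52 67 72 70 71 74]
 [72 71 72 40 38 38 36 38 37 35 38 35 38 40 37 39 53 67 76 72 74 73]
 [70 71 71 36 37 38 36 39 38 38 38 37 40 36 38 35 52 70 73 74 72 72]
 [73 72 71 72 36 40 38 36 35 36 36 39 38 38 35 34 53 72 73 73 74 71]
 [73 73 70 72 39 37 37 37 38 37 37 35 40 37 39 36 71 70 71 71 73 74]
 [72 72 72 71 73 39 37 35 36 35 37 38 37 37 35 48 72 73 73 72 70 68]
 [71 73 75 74 69 74 39 41 40 38 40 39 38 37 72 71 71 73 73 72 74 71]
 [71 71 73 73 73 72 72 72 67 37 40 36 69 70 74 71 72 73 74 73 70 71]
 [74 74 72 72 71 72 74 74 70 75 73 72 72 73 72 72 72 72 74 72 73 74]]
```

View pics/c1.png

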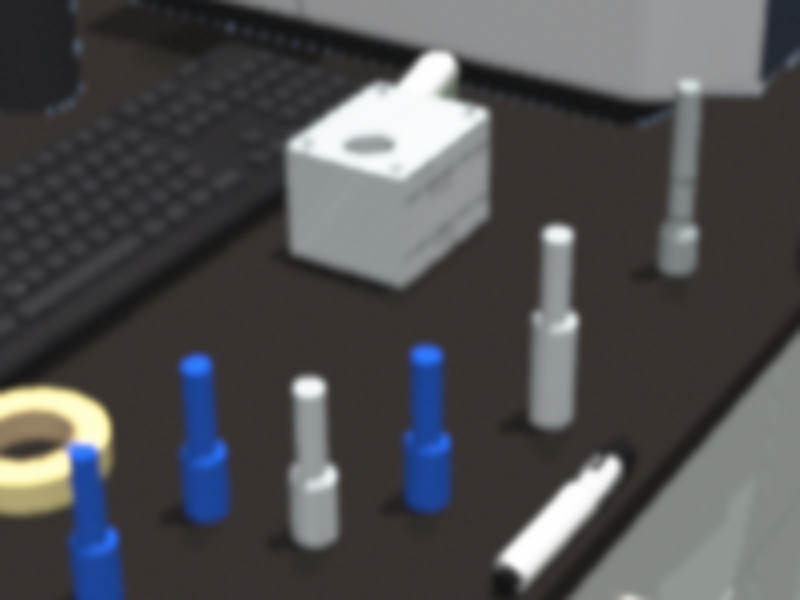

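View pics/c2.png

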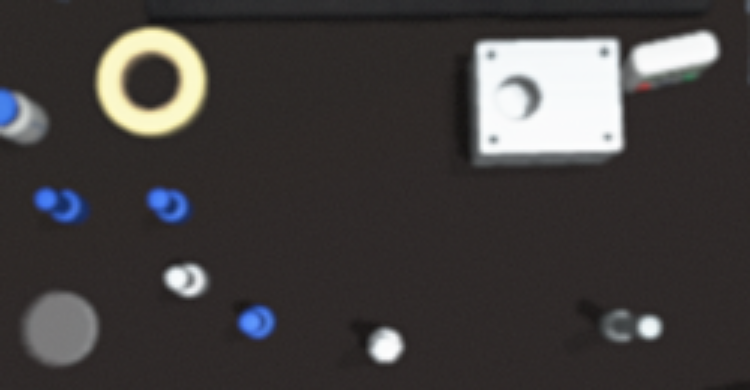

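The crop confirms two silver plugs: the short one (lower left, 305,460 in the crop) and the long one (555,330). The rod, with its dark ring, is at (680,180), and the look-alikes are plainly blue. The next thing to check is the clearances and the bore's position.

Run:
```python
from h import *
D={n:dict(np.load(n+".npz")) for n in("side","top")}
C={n:cloud(**D[n]) for n in D}
# bore mouth from depth edge in top: intersect rays with z=.072 for mouth pixels
W=C["top"]; z=W[...,2]; t=D["top"]; cam=-t["R"].T@t["t"]
m=np.zeros((400,640),bool); m[162:184,360:386]=z[162:184,360:386]<.066
k=(W[m]-cam); k=cam+k*((.072-cam[2])/k[:,2])[:,None]
print("bore top",cv2.minEnclosingCircle((k[:,:2]*1000).astype(np.float32)),k.mean(0))
d=D["side"]; cs=-d["R"].T@d["t"]; S=C["side"]
reg=np.hypot(S[...,0]-.606,S[...,1]-.155)<.03
v=S-cs; kk=cs+v*((.072-cs[2])/v[...,2])[...,None]
m=(np.hypot(kk[...,0]-.606,kk[...,1]-.155)<.022)&(S[...,2]<.066)
print("bore side",m.sum(),cv2.minEnclosingCircle((kk[m][:,:2]*1000).astype(np.float32)))
# blue objects
for n in C:
    p=D[n]["p"].astype(int); b=(p[...,2]>120)&(p[...,0]<80)&(C[n][...,2]>.03)&(C[n][...,1]<.6)&(C[n][...,0]<.7)
    nn,l,st,ce=cv2.connectedComponentsWithStats(b.astype(np.uint8))
    for i in range(1,nn):
        if st[i,4]>15: print(n,st[i],np.median(C[n][l==i],0).round(3),C[n][l==i][:,2].max().round(3))
# obstacles with z>0.1
P=np.concatenate([C["top"].reshape(-1,3),C["side"].reshape(-1,3)]);P=P[~np.isnan(P).any(1)]
for y0 in np.arange(-.5,.5,.05):
    for zt in(.1,.2,.3):
        q=P[(P[:,1]>y0)&(P[:,1]<y0+.05)&(P[:,2]>zt)&(P[:,0]>.3)&(P[:,0]<1.2)]
        if len(q)>5: print(round(y0,2),zt,"xmin",np.percentile(q[:,0],1).round(3),"zmax",q[:,2].max().round(3))
```

```text
bore top ((604.1228637695312, 156.58436584472656), 15.574111938476562) [0.6037957  0.15708764 0.072     ]
bore side 33 ((602.31689453125, 156.73562622070312), 12.151022911071777)
side [590 100  40   6 126] [0.074 0.066 0.31 ] 0.315
side [331 226  11  30 210] [0.441 0.351 0.056] 0.089
side [275 229  12  30 220] [0.527 0.416 0.057] 0.088
side [200 252  16  12 156] [0.596 0.534 0.076] 0.08
side [248 252  12  30 223] [0.527 0.496 0.052] 0.088
top [193 170  13  12 125] [0.6   0.532 0.075] 0.079
top [212 203  14  10  86] [0.531 0.491 0.069] 0.089
top [249 203  13  11  85] [0.529 0.412 0.071] 0.089
top [280 242  10  10  57] [0.446 0.346 0.042] 0.087
-0.35 0.1 xmin 0.499 zmax 0.225
-0.35 0.2 xmin 0.634 zmax 0.225
-0.3 0.1 xmin 0.455 zmax 0.273
-0.3 0.2 xmin 0.473 zmax 0.273
-0.25 0.1 xmin 0.455 zmax 0.273
-0.25 0.2 xmin 0.474 zmax 0.273
-0.2 0.1 xmin 0.455 zmax 0.273
-0.2 0.2 xmin 0.473 zmax 0.273
-0.15 0.1 xmin 0.455 zmax 0.273
-0.15 0.2 xmin 0.473 zmax 0.273
-0.1 0.1 xmin 0.457 zmax 0.273
-0.1 0.2 xmin 0.48 zmax 0.273
-0.05 0.1 xmin 0.49 zmax 0.238
-0.05 0.2 xmin 0.657 zmax 0.238
0.05 0.1 xmin 0.433 zmax 0.162
0.1 0.1 xmin 0.911 zmax 0.172
0.2 0.1 xmin 0.423 zmax 0.113
0.25 0.1 xmin 0.419 zmax 0.115
0.35 0.1 xmin 0.786 zmax 0.357
0.35 0.2 xmin 0.804 zmax 0.357
0.35 0.3 xmin 0.82 zmax 0.357
0.4 0.1 xmin 0.784 zmax 0.357
0.4 0.2 xmin 0.801 zmax 0.357
0.4 0.3 xmin 0.818 zmax 0.357
0.45 0.1 xmin 0.782 zmax 0.358
0.45 0.2 xmin 0.799 zmax 0.358
0.45 0.3 xmin 0.815 zmax 0.358
```

Request:
carry_out:
  motion: "0 0 -5 0 0 0 1; 0 0 -10 0 0 0 1; 3 -2 -15 0 0 -8 1; 7 -4.8 -15 0 0 -16 1; 11 -7.6 -15 0 0 -24 1; 15 -10.4 -15 0 0 -32 1; 19 -13.1 -15 0 0 -40 1; 23 -15.9 -15 0 0 -48 1"
  force: 20

```text
time_s: 0.9
tool_pos: [0.3645, -0.3374, 0.3724]
ee_rot: [-0.0, 0.83, 0.558, 0.0]
ft_force: [0.7, -1.0, -0.5]
gripper_width: 0.0878
```

Request:
carry_out:
  motion: "5 -0.5 0 0 0 -4 1; 10 -1 0 0 0 -8 1; 15 -1.8 0 0 0 -12 1; 20 -3 0 0 0 -16 1; 25 -4.3 0 0 0 -20 1; 30 -6 0 0 0 -22.4 1; 35 -7.4 0 0 0 -22.4 1; 39.5 -8.4 0 0 0 -22.4 1"

```text
time_s: 1.7
tool_pos: [0.4353, 0.055, 0.3726]
ee_rot: [-0.0, 0.707, 0.707, -0.0]
ft_force: [1.0, -0.5, 0.9]
gripper_width: 0.0878
```

Run:
```python
from plant import ctrl
print(ctrl.state()["tool_pos"],ctrl.state()["ee_rot"])
```

```text
[0.43529344 0.05500468 0.37262046] [-1.29009911e-05  7.07214005e-01  7.06999540e-01 -3.16043760e-05]
```

Request:
carry_out:
  motion: "1.75 0.2 4 0 0 0 1; 1.75 0.2 9 0 0 0 1; 1.75 0.2 14 0 0 0 1; 1.75 0.2 19 0 0 0 1; 1.75 0.2 21 0 0 0 1; 1.75 0.2 22 0 0 0 1; 1.75 0.2 22 0 0 0 1; 1.75 0.2 22 0 0 0 1"

```text
time_s: 2.5
tool_pos: [0.439, 0.0705, 0.1536]
ee_rot: [0.001, 0.707, 0.707, 0.001]
ft_force: [0.3, -0.1, 0.1]
gripper_width: 0.0875
```

```bash
cat > snap.py <<'E'
import sys
from plant import ctrl,camera,camera_params
from h import *
n,name,u0,v0,u1,v1=sys.argv[1],sys.argv[2],*map(int,sys.argv[3:7])
p,d=camera(n);np.savez(name,p=p,d=d,**camera_params(n))
f=min(800/(u1-u0),600/(v1-v0))
cv2.imwrite(f"pics/{name}.png",cv2.resize(p[v0:v1,u0:u1],None,fx=f,fy=f,interpolation=2)[...,::-1])
s=ctrl.state();print(s["time_s"],s["tool_pos"].round(4),s["ee_rot"].round(4),s["ft_force"].round(2),s["gripper_width"])
E
python3 snap.py side s1 330 90 490 210
```

```text
2.55 [0.4394 0.0705 0.154 ] [0.0009 0.7073 0.707  0.001 ] [ 0.25  0.02 -0.56] 0.08788819628749252
```

View pics/s1.png

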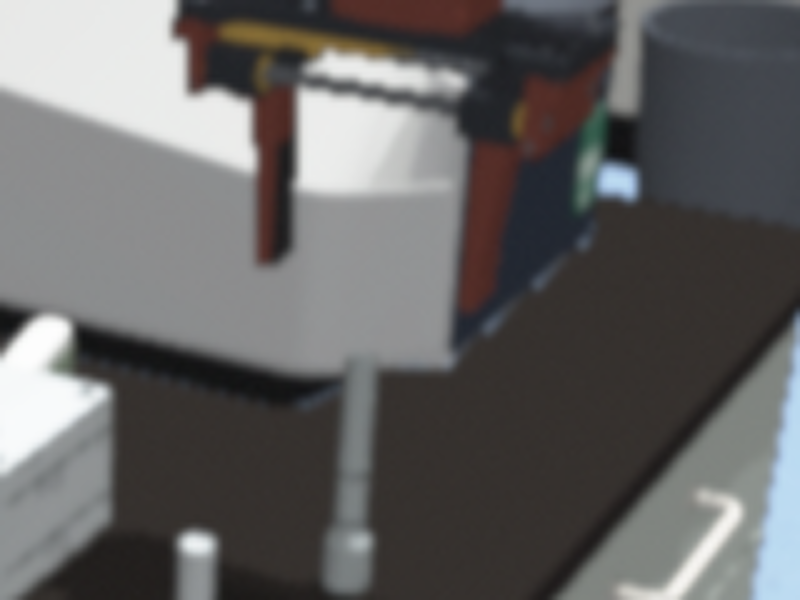

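Both fingers straddle the rod's top: tips at full-image (385,142) and (425,152), rod top at (402,161). I'll compare the TCP's projection with the tips to correct for camera bias.

Run:
```python
from h import *
s=dict(np.load("s1.npz")); K,R,t=s["K"],s["R"],s["t"]
T=np.array([.4394,.0705,.154])
for d in((0,0,0),(.044,0,0),(-.044,0,0),(.0575,0,0),(-.0575,0,0),(.044,.01,0),(-.044,.01,0)): print(d,proj(T+d,K,R,t).round(1))
for y in(.0745,.0795): print("rodtop",proj([.4395,y,.118],K,R,t).round(1),proj([.4395,y,.0],K,R,t).round(1))
W=cloud(**s)
m=(abs(W[...,0]-.44)<.08)&(abs(W[...,1]-.07)<.06)&(W[...,2]>.15)&(W[...,2]<.185)
for sg in(1,-1):
    q=W[m&((W[...,0]-.44)*sg>0)]; print(len(q),np.percentile(q,[2,50,98],0).round(4))
```

```text
(0, 0, 0) [403.8 145.6]
(0.044, 0, 0) [386.  141.7]
(-0.044, 0, 0) [422.4 149.7]
(0.0575, 0, 0) [380.7 140.5]
(-0.0575, 0, 0) [428.3 151. ]
(0.044, 0.01, 0) [384.  143.2]
(-0.044, 0.01, 0) [420.5 151.3]
rodtop [401.9 161. ] [398.6 206.2]
rodtop [401.  161.8] [397.7 207.1]
98 [[0.4818 0.0611 0.156 ]
 [0.4839 0.0794 0.1706]
 [0.4916 0.084  0.1846]]
89 [[0.3853 0.0606 0.1568]
 [0.387  0.0798 0.1702]
 [0.3949 0.0841 0.1837]]
```

Request:
carry_out:
  motion: "0.45 0 2 0 0 0 1; 0.45 0 5 0 0 0 1; 0.45 0 7.2 0 0 0 1; 0.45 0 8.1 0 0 0 1; 0.45 0 8.1 0 0 0 0; 0.45 0 8.1 0 0 0 -1; 0.45 0 8.1 0 0 0 -1; 0.45 0 8.1 0 0 0 -1"
  force: 25

```text
time_s: 3.35
tool_pos: [0.439, 0.075, 0.0727]
ee_rot: [0.001, 0.707, 0.707, 0.001]
ft_force: [0.1, -0.8, -0.1]
gripper_width: 0.0597
```

Request:
carry_out:
  motion: "0 0 0 0 0 0 -1; 0 0 0 0 0 0 -1; 0 0 -0.5 0 0 0 -1; 0 0 -2 0 0 0 -1; 0 0 -5 0 0 0 -1; 0 0 -8 0 0 0 -1; 0 0 -9.5 0 0 0 -1; 0 0 -9.5 0 0 0 -1"

```text
time_s: 4.15
tool_pos: [0.4398, 0.075, 0.169]
ee_rot: [0.002, 0.707, 0.707, 0.002]
ft_force: [0.2, 0.2, -0.2]
gripper_width: 0.0006
```

```bash
python3 snap.py side s2 330 50 490 210
```

```text
4.2 [0.4388 0.075  0.1676] [0.0009 0.7072 0.707  0.001 ] [0.45 1.49 0.38] 0.0003277146607727254
```

View pics/s2.png

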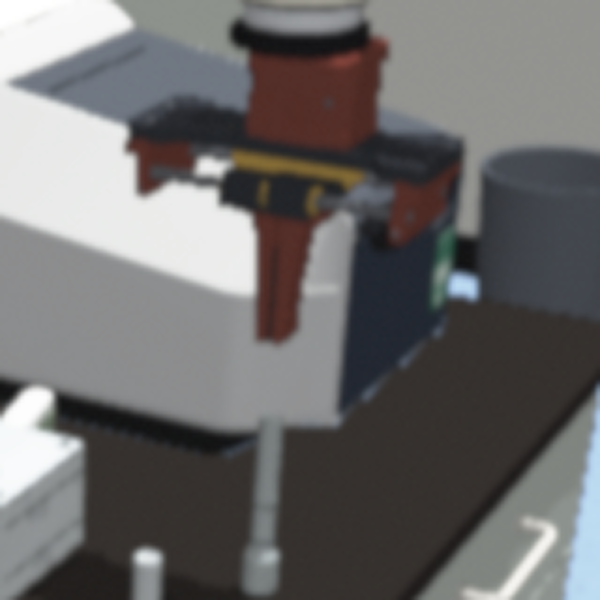

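The fingers shut too slowly: I lifted before they had gripped. The rod still stands at (402,185) in the full image. I'll re-measure it, then reopen and wait longer this time.

Run:
```python
from h import *
from scipy.optimize import least_squares
for n in("side","s2"):
    S=cloud(**dict(np.load(n+".npz"))).reshape(-1,3); S=S[(np.hypot(S[:,0]-.4395,S[:,1]-.075)<.03)&(S[:,2]>.008)&(S[:,2]<.125)]
    for a,b,r in((.008,.024,.011),(.035,.07,.007),(.076,.115,.007)):
        q=S[(S[:,2]>a)&(S[:,2]<b)]
        f=least_squares(lambda c:np.hypot(*(q[:,:2]-c).T)-r,q[:,:2].mean(0)+[.002,-.004],loss="soft_l1",f_scale=.001);print(n,len(q),f.x.round(4))
```

```text
side 55 [0.4397 0.0741]
side 81 [0.4386 0.075 ]
side 92 [0.4394 0.0745]
s2 55 [0.4397 0.0745]
s2 79 [0.4396 0.0746]
s2 88 [0.4392 0.075 ]
```

Request:
carry_out:
  motion: "0 0 0 0 0 0 0; 0 0 0 0 0 0 0; 0 0 0 0 0 0 0; 0 0 0 0 0 0 0; 0 0 0 0 0 0 0; 0 0 0 0 0 0 0"

```text
time_s: 4.8
tool_pos: [0.4379, 0.075, 0.1665]
ee_rot: [-0.0, 0.707, 0.707, -0.0]
ft_force: [0.2, -0.1, 0.4]
gripper_width: 0.0426
```

Request:
carry_out:
  motion: "0 0.15 4 0 0 0 0; 0 0.15 8 0 0 0 0; 0 0.15 9.4 0 0 0 0; 0 0.15 9.4 0 0 0 -1; 0 0.15 9.4 0 0 0 -1; 0 0.15 9.4 0 0 0 -1; 0 0.15 9.4 0 0 0 -1; 0 0.15 9.4 0 0 0 -1"
  force: 25

```text
time_s: 5.6
tool_pos: [0.4406, 0.075, 0.0737]
ee_rot: [0.001, 0.707, 0.707, 0.001]
ft_force: [0.5, 0.0, 4.9]
gripper_width: 0.0133
```

Request:
carry_out:
  motion: "0 0 0 0 0 0 -1; 0 0 0 0 0 0 -1; 0 0 0 0 0 0 -1; 0 0 0 0 0 0 -1"

```text
time_s: 6.0
tool_pos: [0.4406, 0.075, 0.0737]
ee_rot: [0.001, 0.707, 0.707, 0.001]
ft_force: [-0.3, 0.2, 8.7]
gripper_width: 0.0137
```

Request:
carry_out:
  motion: "0 0 -0.5 0 0 0 -1; 0 0 -2 0 0 0 -1; 0 0 -5 0 0 0 -1; 0 0 -9 0 0 0 -1; 0 0 -11.5 0 0 0 -1; 0 0 -11.5 0 0 0 -1; 0 0 -11.5 0 0 0 -1"

```text
time_s: 6.7
tool_pos: [0.4393, 0.075, 0.1877]
ee_rot: [0.0, 0.707, 0.707, 0.0]
ft_force: [-0.5, 0.4, -1.7]
gripper_width: 0.0133
```

Request:
carry_out:
  motion: "1 2 0 0 0 0 -1; 3 6 0 0 0 0 -1; 5 10 0 0 0 0 -1; 7 14 0 0 0 0 -1; 7.9 16 0 0 0 0 -1; 7.9 16.4 0 0 0 0 -1; 7.9 16.4 0 0 0 0 -1; 7.9 16.4 0 0 0 0 -1"

```text
time_s: 7.5
tool_pos: [0.6013, 0.1532, 0.1862]
ee_rot: [-0.001, 0.707, 0.707, -0.002]
ft_force: [-0.2, 1.1, -1.1]
gripper_width: 0.0134
```

```bash
python3 snap.py side s3 270 80 390 220
python3 - <<'E'
from h import *
from scipy.optimize import least_squares
s=dict(np.load("s3.npz"));S=cloud(**s).reshape(-1,3)
q0=S[(np.hypot(S[:,0]-.604,S[:,1]-.155)<.035)&(S[:,2]>.085)&(S[:,2]<.2)]
print(q0[:,2].min())
for a,b,r in((.118,.137,.011),(.145,.18,.007)):
    q=q0[(q0[:,2]>a)&(q0[:,2]<b)]
    f=least_squares(lambda c:np.hypot(*(q[:,:2]-c).T)-r,q[:,:2].mean(0)+[.003,-.005],loss="soft_l1",f_scale=.001);print(len(q),f.x.round(4),np.abs(f.fun).mean())
P=S[(S[:,2]>.0715)&(S[:,2]<.076)&(np.hypot(S[:,0]-.605,S[:,1]-.132)<.07)]
print(cv2.minAreaRect((P[:,:2]*1000).astype(np.float32)),np.percentile(P[:,:2],[1,99],0))
E
```

```text
7.55 [0.6015 0.1532 0.1867] [-0.0009  0.7073  0.7069 -0.0012] [-0.52 -1.25 -2.04] 0.01313563054398542
0.11432893081616648
65 [0.6011 0.1523] 0.00140087839686541
87 [0.6015 0.1526] 0.001107454737074663
((605.4595947265625, 131.19468688964844), (103.41536712646484, 84.04351043701172), 89.97481536865234) [[0.56499274 0.0822778 ]
 [0.64488182 0.1814713 ]]
```

View pics/s3.png

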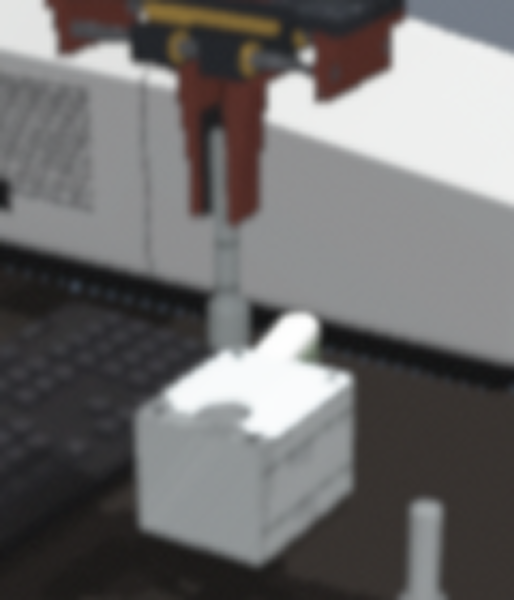

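The rod hangs clear above the bore, with the foot at (228,320) and the mouth at (222,415) in the crop. Now down to just inside the mouth, then I'll creep.

Request:
carry_out:
  motion: "0.12 0.3 1 0 0 0 -1; 0.12 0.3 2.5 0 0 0 -1; 0.12 0.3 3.5 0 0 0 -1; 0.12 0.3 3.8 0 0 0 -1; 0.12 0.3 4.1 0 0 0 -1; 0.12 0.3 4.4 0 0 0 -1; 0.12 0.3 4.7 0 0 0 -1; 0.12 0.3 4.7 0 0 0 -1"

```text
time_s: 8.35
tool_pos: [0.6065, 0.1551, 0.1405]
ee_rot: [-0.0, 0.707, 0.707, -0.0]
ft_force: [-0.8, 0.8, -1.1]
gripper_width: 0.0136
```

Request:
carry_out:
  motion: "0 0 0.7 0 0 0 -1; 0 0 1.5 0 0 0 -1; 0 0 2 0 0 0 -1; 0 0 2.3 0 0 0 -1; 0 0 2.5 0 0 0 -1; 0 0 2.5 0 0 0 -1"

```text
time_s: 8.95
tool_pos: [0.6064, 0.1551, 0.1153]
ee_rot: [-0.0, 0.707, 0.707, -0.0]
ft_force: [1.1, -0.2, -1.8]
gripper_width: 0.0139
```

Request:
carry_out:
  motion: "0 -0.15 0.2 0 0 0 -1; 0 -0.15 0.3 0 0 0 -1; 0 -0.15 0.4 0 0 0 -1; 0 -0.15 0.45 0 0 0 -1; 0 -0.15 0.5 0 0 0 -1; 0 -0.15 0.5 0 0 0 -1"

```text
time_s: 9.55
tool_pos: [0.6051, 0.1552, 0.1108]
ee_rot: [0.0, 0.707, 0.707, 0.0]
ft_force: [-0.8, 0.2, -1.1]
gripper_width: 0.0137
```

Request:
carry_out:
  motion: "0 0 0.05 0 0 0 -1; 0 0 0.1 0 0 0 -1; 0 0 0.15 0 0 0 -1; 0 0 0.15 0 0 0 -1"

```text
time_s: 9.95
tool_pos: [0.6054, 0.1552, 0.1107]
ee_rot: [0.0, 0.707, 0.707, 0.0]
ft_force: [-2.0, 0.2, 9.8]
gripper_width: 0.0134
```

The force jumped to 9.8 N with the TCP at 0.1107, so the foot is at 0.037 and the bore is 35 mm deep (shallow). I'll let the rod rest and check its 35 mm ring against the block top.

Request:
carry_out:
  motion: "0 0 0 0 0 0 -1; 0 0 0 0 0 0 -1; 0 0 0 0 0 0 -1; 0 0 0 0 0 0 -1; 0 0 0 0 0 0 -1; 0 0 0 0 0 0 -1; 0 0 0 0 0 0 -1; 0 0 0 0 0 0 -1"

```text
time_s: 10.75
tool_pos: [0.6054, 0.1552, 0.1107]
ee_rot: [0.0, 0.707, 0.707, 0.0]
ft_force: [-2.8, -0.1, 9.0]
gripper_width: 0.0136
```

```bash
python3 snap.py side s4 280 110 380 210
```

```text
10.8 [0.6054 0.1552 0.1107] [3.000e-04 7.072e-01 7.070e-01 5.000e-04] [-3.13 -1.24  9.86] 0.01364329943408673
```

View pics/s4.png

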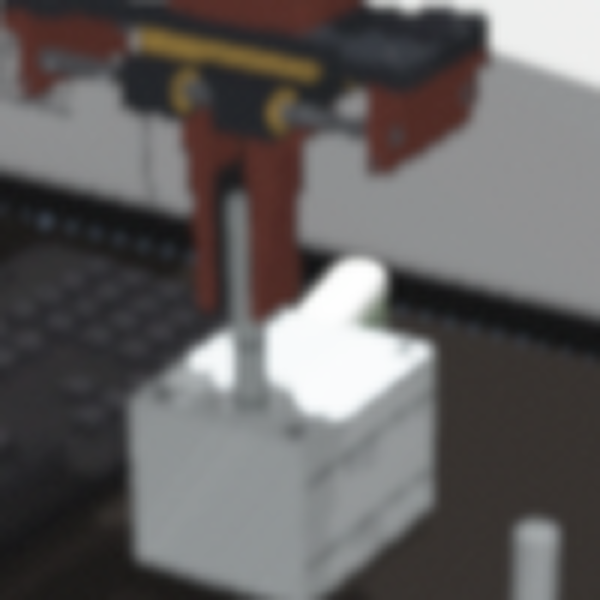

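It sits well in: foot below the mouth, stem emerging at (248,400) in the crop, consistent with 35 mm. So the short plug is the one to use. Lift the rod out and set it down beside the block at about (0.51, 0.09).

Request:
carry_out:
  motion: "0 0 -0.5 0 0 0 -1; 0 0 -2 0 0 0 -1; 0 0 -4.5 0 0 0 -1; 0 0 -7 0 0 0 -1; -2 -3 -7 0 0 0 -1; -4.5 -6.5 -7 0 0 0 -1; -6.5 -9.5 -7 0 0 0 -1; -6.5 -9.5 -7 0 0 0 -1"

```text
time_s: 11.6
tool_pos: [0.5047, 0.0884, 0.1786]
ee_rot: [-0.002, 0.708, 0.707, -0.002]
ft_force: [-0.1, 0.4, -1.2]
gripper_width: 0.0137
```

Request:
carry_out:
  motion: "0 0 0 0 0 0 -1; 0 0 2 0 0 0 -1; 0 0 5 0 0 0 -1; 0 0 8 0 0 0 -1; 0 0 9.5 0 0 0 -1; 0 0 10 0 0 0 -1; 0 0 10 0 0 0 -1"

```text
time_s: 12.3
tool_pos: [0.5109, 0.0906, 0.0787]
ee_rot: [-0.0, 0.707, 0.707, -0.0]
ft_force: [-0.1, 0.2, -1.8]
gripper_width: 0.0134
```

Request:
carry_out:
  motion: "0 0 0.2 0 0 0 -1; 0 0 0.35 0 0 0 -1; 0 0 0.45 0 0 0 -1; 0 0 0.52 0 0 0 -1; 0 0 0.52 0 0 0 -1; 0 0 0.52 0 0 0 -1"

```text
time_s: 12.9
tool_pos: [0.5101, 0.0902, 0.0742]
ee_rot: [0.0, 0.707, 0.707, 0.0]
ft_force: [0.8, -0.1, -1.6]
gripper_width: 0.0138
```

Request:
carry_out:
  motion: "0 0 0.05 0 0 0 -1; 0 0 0.1 0 0 0 -1; 0 0 0.1 0 0 0 -1"

```text
time_s: 13.2
tool_pos: [0.5103, 0.0902, 0.0738]
ee_rot: [0.0, 0.707, 0.707, 0.0]
ft_force: [-1.6, -0.6, 6.6]
gripper_width: 0.0137
```

Touching the bench. I'll open, then rise.

Request:
carry_out:
  motion: "0 0 0 0 0 0 -0.4; 0 0 0 0 0 0 -0.1; 0 0 0 0 0 0 0; 0 0 0 0 0 0 0; 0 0 0 0 0 0 0; 0 0 -2 0 0 0 0; 0 0 -6 0 0 0 0; 0 0 -11 0 0 0 0"

```text
time_s: 14.0
tool_pos: [0.5082, 0.09, 0.1825]
ee_rot: [-0.002, 0.707, 0.707, -0.002]
ft_force: [0.5, -0.3, 0.2]
gripper_width: 0.0437
```

Request:
carry_out:
  motion: "5 -0.5 0 0 0 0 0; 10 -1 0 0 0 0 0; 15 -1.5 0 0 0 0 0; 20 -2 0 0 0 0 0; 25 -2.7 0 0 0 0 0; 29 -3.3 0 0 0 0 0; 30.8 -3.4 0 0 0 0 0; 30.8 -3.4 0 0 0 0 0"

```text
time_s: 14.8
tool_pos: [0.4757, 0.4002, 0.1827]
ee_rot: [-0.0, 0.706, 0.708, 0.0]
ft_force: [0.6, -0.3, -0.5]
gripper_width: 0.0439
```

```bash
python3 snap.py side s5 220 130 420 280
python3 - <<'E'
from h import *
from scipy.optimize import least_squares
s=dict(np.load("s5.npz"));S=cloud(**s).reshape(-1,3)
for c0,bands in(((.51,.09),((.008,.024,.011),(.035,.07,.007),(.076,.115,.007))),((.476,.398),((.008,.03,.011),(.04,.08,.007)))):
  for a,b,r in bands:
    q=S[(np.hypot(S[:,0]-c0[0],S[:,1]-c0[1])<.03)&(S[:,2]>a)&(S[:,2]<b)]
    f=least_squares(lambda c:np.hypot(*(q[:,:2]-c).T)-r,q[:,:2].mean(0)+[.002,-.004],loss="soft_l1",f_scale=.001);print(len(q),f.x.round(4))
E
```

```text
14.85 [0.4759 0.3984 0.1826] [ 2.000e-04  7.065e-01  7.077e-01 -4.000e-04] [ 0.56 -0.33 -0.53] 0.04403602921568609
27 [0.5106 0.0895]
74 [0.5108 0.0899]
89 [0.5098 0.0898]
98 [0.476  0.3976]
133 [0.4761 0.3976]
```

View pics/s5.png

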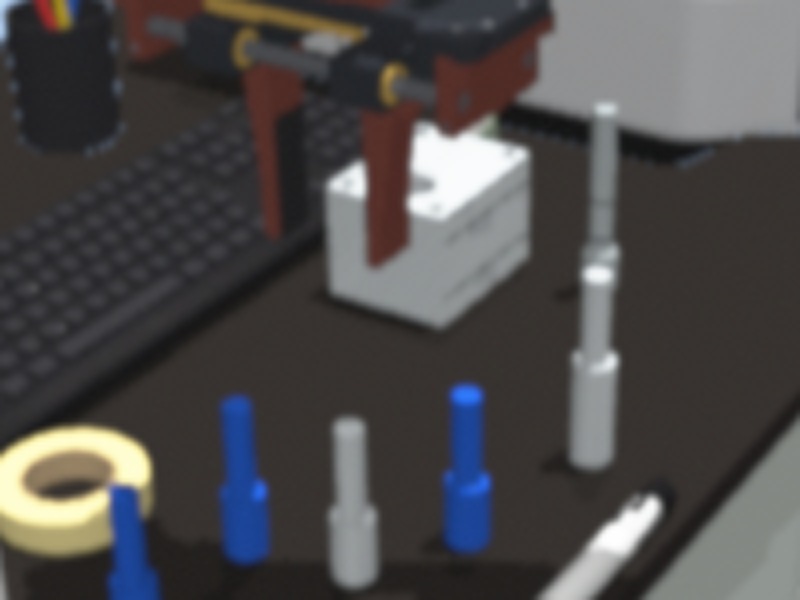

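The rod stands upright beside the block at (605,190) in the crop, and the jaws are centred over the short silver plug at (352,500). Descending on it.

Request:
carry_out:
  motion: "0 0 4 0 0 0 0; 0 0 8 0 0 0 0; 0 0 12 0 0 0 0; 0 0 13.45 0 0 0 0; 0 0 13.45 0 0 0 -1; 0 0 13.45 0 0 0 -1; 0 0 13.45 0 0 0 -1; 0 0 13.45 0 0 0 -1"
  force: 20

```text
time_s: 15.65
tool_pos: [0.4774, 0.3989, 0.0505]
ee_rot: [0.0, 0.707, 0.707, 0.002]
ft_force: [0.8, -0.1, 0.5]
gripper_width: 0.0152
```

Request:
carry_out:
  motion: "0 0 0 0 0 0 -1; 0 0 0 0 0 0 -1; 0 0 0 0 0 0 -1; 0 0 0 0 0 0 -1"

```text
time_s: 16.05
tool_pos: [0.4774, 0.399, 0.0503]
ee_rot: [0.0, 0.707, 0.707, 0.002]
ft_force: [-0.3, -0.2, 6.9]
gripper_width: 0.0138
```

Request:
carry_out:
  motion: "0 0 -0.5 0 0 0 -1; 0 0 -2.5 0 0 0 -1; 0 0 -6 0 0 0 -1; 0 0 -10 0 0 0 -1; 0 0 -12 0 0 0 -1; 0 0 -12 0 0 0 -1; 0 0 -12 0 0 0 -1"

```text
time_s: 16.75
tool_pos: [0.4758, 0.3981, 0.1684]
ee_rot: [-0.0, 0.707, 0.707, 0.0]
ft_force: [-0.8, 0.2, -1.2]
gripper_width: 0.0136
```

Request:
carry_out:
  motion: "-4 2 0 0 0 0 -1; -8 4 0 0 0 0 -1; -12 6 0 0 0 0 -1; -16 8.5 0 0 0 0 -1; -20 10.7 0 0 0 0 -1; -23.5 12.4 0 0 0 0 -1; -24.4 12.8 0 0 0 0 -1; -24.4 12.8 0 0 0 0 -1"

```text
time_s: 17.55
tool_pos: [0.6033, 0.1526, 0.1664]
ee_rot: [-0.001, 0.708, 0.706, -0.001]
ft_force: [-0.8, 0.2, -0.4]
gripper_width: 0.0137
```

Request:
carry_out:
  motion: "0 0 0 0 0 0 -1; 0 0 0 0 0 0 -1"

```text
time_s: 17.75
tool_pos: [0.6028, 0.1556, 0.1678]
ee_rot: [-0.001, 0.707, 0.708, -0.0]
ft_force: [-0.1, -0.6, -0.3]
gripper_width: 0.0132
```

```bash
python3 snap.py side s6 270 80 390 220
python3 - <<'E'
from h import *
from scipy.optimize import least_squares
s=dict(np.load("s6.npz"));S=cloud(**s).reshape(-1,3)
q0=S[(np.hypot(S[:,0]-.604,S[:,1]-.155)<.035)&(S[:,2]>.085)&(S[:,2]<.2)]
print(q0[:,2].min())
q=q0[(q0[:,2]>.122)&(q0[:,2]<.15)]
f=least_squares(lambda c:np.hypot(*(q[:,:2]-c).T)-.011,q[:,:2].mean(0)+[.003,-.005],loss="soft_l1",f_scale=.001);print(len(q),f.x.round(4))
E
```

```text
17.8 [0.603  0.1556 0.1681] [-5.000e-04  7.066e-01  7.076e-01 -3.000e-04] [ 0.16  0.61 -1.24] 0.01375981022478514
0.11969782760136494
104 [0.6027 0.1537]
```

Request:
carry_out:
  motion: "0 0.1 2 0 0 0 -1; 0 0.1 3.8 0 0 0 -1; 0 0.1 4.3 0 0 0 -1; 0 0.1 4.7 0 0 0 -1; 0 0.1 5.1 0 0 0 -1; 0 0.1 5.5 0 0 0 -1; 0 0.1 5.5 0 0 0 -1"

```text
time_s: 18.5
tool_pos: [0.605, 0.1542, 0.1134]
ee_rot: [-0.0, 0.707, 0.707, 0.0]
ft_force: [-0.4, -0.1, -0.4]
gripper_width: 0.0136
```

Request:
carry_out:
  motion: "0 0 0.8 0 0 0 -1; 0 0 1.5 0 0 0 -1; 0 0 1.9 0 0 0 -1; 0 0 2.1 0 0 0 -1; 0 0 2.25 0 0 0 -1; 0 0 2.25 0 0 0 -1"

```text
time_s: 19.1
tool_pos: [0.605, 0.1541, 0.0908]
ee_rot: [-0.0, 0.707, 0.707, -0.0]
ft_force: [0.3, -0.8, -0.4]
gripper_width: 0.0136
```

Request:
carry_out:
  motion: "0 0 0.15 0 0 0 -1; 0 0 0.25 0 0 0 -1; 0 0 0.32 0 0 0 -1; 0 0 0.38 0 0 0 -1; 0 0 0.42 0 0 0 -1; 0 0 0.42 0 0 0 -1"

```text
time_s: 19.7
tool_pos: [0.6052, 0.1542, 0.0873]
ee_rot: [0.0, 0.707, 0.707, 0.0]
ft_force: [-1.3, -0.6, 4.4]
gripper_width: 0.0133
```

Seated: 4.4 N up at TCP 0.0873, exactly the expected height. Now I'll release and retreat.

Request:
carry_out:
  motion: "0 0 0 0 0 0 -0.5; 0 0 0 0 0 0 -0.2; 0 0 0 0 0 0 0; 0 0 0 0 0 0 0; 0 0 0 0 0 0 0; 0 0 -2 0 0 0 0; 0 0 -6 0 0 0 0; 0 0 -11 0 0 0 0"

```text
time_s: 20.5
tool_pos: [0.6032, 0.1538, 0.1958]
ee_rot: [-0.002, 0.707, 0.707, -0.002]
ft_force: [1.0, -0.1, 1.6]
gripper_width: 0.0439
```

Request:
carry_out:
  motion: "0 0 -5 0 0 0 0; 0 -4 -9 0 0 0 0; 0 -8 -12 0 0 0 0; 0 -12 -12 0 0 0 0; 0 -15 -12 0 0 0 0; 0 -15 -12 0 0 0 0; 0 -15 -12 0 0 0 0"

```text
time_s: 21.2
tool_pos: [0.4551, 0.1542, 0.3172]
ee_rot: [0.0, 0.707, 0.707, 0.001]
ft_force: [1.2, 0.6, 0.2]
gripper_width: 0.0439
```

```bash
python3 snap.py side s7 220 120 420 270
python3 - <<'E'
from h import *
s=dict(np.load("s7.npz"));S=cloud(**s).reshape(-1,3)
q=S[(np.hypot(S[:,0]-.604,S[:,1]-.154)<.016)&(S[:,2]>.06)]
print("plug top",np.percentile(q[:,2],[50,98]).round(4))
q=q[q[:,2]>.085];print(q.mean(0).round(4),q[q[:,2]>.1].mean(0).round(4))
E
```

```text
21.25 [0.4559 0.1542 0.317 ] [4.000e-04 7.072e-01 7.070e-01 6.000e-04] [-1.21 -0.27 -0.37] 0.04390511087194544
plug top [0.0957 0.1243]
[0.6025 0.1571 0.1066] [0.6026 0.1568 0.1135]
```

View pics/s7.png

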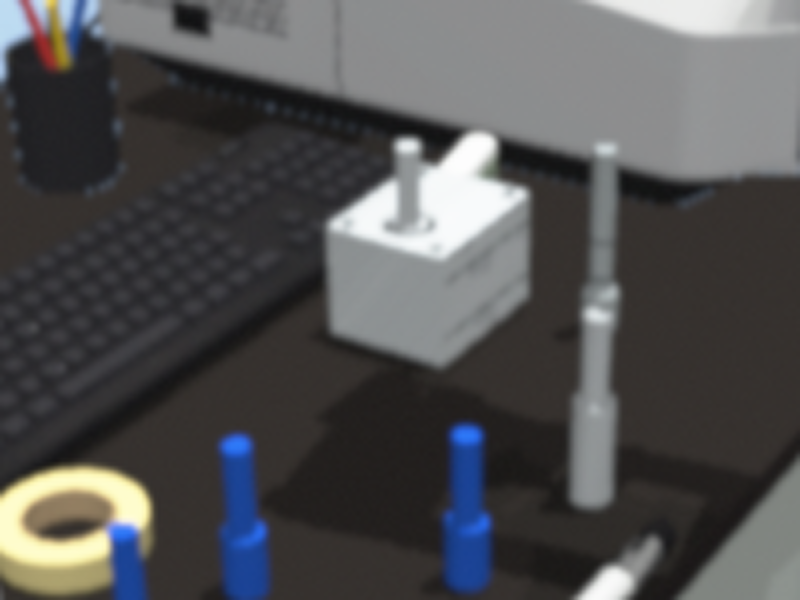

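The plug stands upright in the bore at (407,190) in the crop with its shoulder level with the block top. The rod is upright at (604,220), the long plug is where it was, and the arm is clear.

```bash
python3 -c "
from plant import ctrl
print(ctrl.finish_job())"
```

```text
the job is handed in; nothing more can be done
None
```

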